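# Change the bead bench over to the other hand

### The job

Change the glass bench over to the other hand: move the four hand tools from the saddle rack on one side of the torch into the spring-clip rail on the other side, as a mirror image, so that the left-to-right order is reversed and the tool nearest the middle of the bench stays nearest the middle. Lay each tool with its head still pointing away from the robot and the middle of its handle between its two clips, and press it down until it snaps fully home and level in both. Leave the finished glass ring on the graphite block where it is.

Things in the scene. Friction and masses are not known exactly. Their poses are not given: they have to be found in the camera images.
- paddle_mid (a point): Graphite paddle, hand tool: flat black slab head 48 long, 36 wide, 7 mm thick, ending 143 mm ahead of the point. Wooden handle 14 mm thick, 120 mm long; point: on its axis at half its length; x runs to the head. 70-140 g, mass centre 21 mm ahead. Starts level and loose in its saddle, axis 44 mm above the bench, head away from the robot.
- cone_mid (a point): Graphite reamer, hand tool: black cone head, 22 mm thick at the root, 66 mm long, ending 140 mm ahead of the point. Wooden handle 14 mm thick, 120 mm long; point: on its axis at half its length; x runs to the head. 70-140 g, mass centre 18 mm ahead. Starts level and loose in its saddle, axis 44 mm above the bench, head away from the robot.
- pick_mid (a point): Tungsten pick, hand tool: bare dark needle 4 mm thick, 72 mm long as its head, ending 146 mm ahead of the point. Wooden handle 14 mm thick, 120 mm long; point: on its axis at half its length; x runs to the head. 70-140 g, mass centre 6 mm ahead. Starts level and loose in its saddle, axis 44 mm above the bench, head away from the robot.
- stamp_mid (a point): Disc stamp, hand tool: thin steel stem with an upright brass disc 30 mm wide, 6 mm thick (a T from above), ending 122 mm ahead of the point. Wooden handle 14 mm thick, 120 mm long; point: on its axis at half its length; x runs to the head. 70-140 g, mass centre 22 mm ahead. Starts level and loose in its saddle, axis 44 mm above the bench, head away from the robot.
- rail: Fixed clip rail, 150 x 250 mm. Origin: middle of front edge, on the bench; x away from robot, y left. Upward spring clips on two bars at x=44 and 106 mm (50 mm clear between for fingers), 4 pairs at y=-90,-30,30,90 mm. Handle home: along x, middle x=75, axis z=42 mm. Clip mouth 24 mm wide at z=61, neck 10 mm at z=49; snaps in at 5 to 10 N in all. Left or right of the torch (y about 0), rack opposite.
- saddle_paddle: Fixed dark steel saddle in which the graphite paddle starts; the four are alike, 60 mm apart in a row along y in any order, on the rack's 6 mm plate. Foot 100 x 30 x 3 mm, two forks at x=-31 and 31 mm (10 mm thick, 50 mm clear between for fingers), prongs 44 mm high, handle lies on them 31 mm above the origin, lifts straight out. Origin: centre of underside; x away from the robot, along the tool.
- saddle_cone: Fixed dark steel saddle in which the graphite reamer starts; the four are alike, 60 mm apart in a row along y in any order, on the rack's 6 mm plate. Foot 100 x 30 x 3 mm, two forks at x=-31 and 31 mm (10 mm thick, 50 mm clear between for fingers), prongs 44 mm high, handle lies on them 31 mm above the origin, lifts straight out. Origin: centre of underside; x away from the robot, along the tool.
- saddle_pick: Fixed dark steel saddle in which the tungsten pick starts; the four are alike, 60 mm apart in a row along y in any order, on the rack's 6 mm plate. Foot 100 x 30 x 3 mm, two forks at x=-31 and 31 mm (10 mm thick, 50 mm clear between for fingers), prongs 44 mm high, handle lies on them 31 mm above the origin, lifts straight out. Origin: centre of underside; x away from the robot, along the tool.
- saddle_stamp: Fixed dark steel saddle in which the disc stamp starts; the four are alike, 60 mm apart in a row along y in any order, on the rack's 6 mm plate. Foot 100 x 30 x 3 mm, two forks at x=-31 and 31 mm (10 mm thick, 50 mm clear between for fingers), prongs 44 mm high, handle lies on them 31 mm above the origin, lifts straight out. Origin: centre of underside; x away from the robot, along the tool.
- glass_ring: Finished clear glass ring, loose, 34 mm outside, 16 mm inside diameter, 10 mm thick, flat on a fixed black graphite block 90 x 50 x 14 mm between rack and rail. Origin: centre of its underside. Leave it alone. Beyond it stands the torch, its shield 0.27 m high and 0.22 m wide at x about 0.75 m, y about 0.
Things that resemble listed ones, but are neither listed nor needed, are in the scene too. Leave any turquoise look-alike of the part that bears stamp_mid alone.

How it is judged:
At the end, for the whole second after the job is handed in: All four tools released and still in the rail, one per clip pair, in the reverse of the saddles' left-to-right order; handle middle within 15 mm along and 5 mm across of its pair's centre, within 4 mm of seated height, level within 0.06 rad, heads away from the robot (x of paddle_mid in the frame of rail between 0.06 and 0.09 m and (y of paddle_mid in the frame of rail between -0.095 and -0.085 m or y of paddle_mid in the frame of rail between -0.035 and -0.025 m or y of paddle_mid in the frame of rail between 0.025 and 0.035 m or y of paddle_mid in the frame of rail between 0.085 and 0.095 m) and z of paddle_mid in the frame of rail between 0.038 and 0.046 m and angle between paddle_mid's own x axis and vertical between 1.5108 and 1.6308 rad and x of rail in the frame of paddle_mid below -0.03 m and linear speed of each of paddle, cone, pick, stamp below 0.02 m/s and x of cone_mid in the frame of rail between 0.06 and 0.09 m and (y of cone_mid in the frame of rail between -0.095 and -0.085 m or y of cone_mid in the frame of rail between -0.035 and -0.025 m or y of cone_mid in the frame of rail between 0.025 and 0.035 m or y of cone_mid in the frame of rail between 0.085 and 0.095 m) and z of cone_mid in the frame of rail between 0.038 and 0.046 m and angle between cone_mid's own x axis and vertical between 1.5108 and 1.6308 rad and x of rail in the frame of cone_mid below -0.03 m and x of pick_mid in the frame of rail between 0.06 and 0.09 m and (y of pick_mid in the frame of rail between -0.095 and -0.085 m or y of pick_mid in the frame of rail between -0.035 and -0.025 m or y of pick_mid in the frame of rail between 0.025 and 0.035 m or y of pick_mid in the frame of rail between 0.085 and 0.095 m) and z of pick_mid in the frame of rail between 0.038 and 0.046 m and angle between pick_mid's own x axis and vertical between 1.5108 and 1.6308 rad and x of rail in the frame of pick_mid below -0.03 m and x of stamp_mid in the frame of rail between 0.06 and 0.09 m and (y of stamp_mid in the frame of rail between -0.095 and -0.085 m or y of stamp_mid in the frame of rail between -0.035 and -0.025 m or y of stamp_mid in the frame of rail between 0.025 and 0.035 m or y of stamp_mid in the frame of rail between 0.085 and 0.095 m) and z of stamp_mid in the frame of rail between 0.038 and 0.046 m and angle between stamp_mid's own x axis and vertical between 1.5108 and 1.6308 rad and x of rail in the frame of stamp_mid below -0.03 m and ((y of saddle_cone in the frame of saddle_paddle above 0 m and ((y of paddle_mid in the frame of rail above -0.06 m and y of cone_mid in the frame of rail below -0.06 m) or (y of paddle_mid in the frame of rail above 0 m and y of cone_mid in the frame of rail below 0 m) or (y of paddle_mid in the frame of rail above 0.06 m and y of cone_mid in the frame of rail below 0.06 m))) or (y of saddle_cone in the frame of saddle_paddle below 0 m and ((y of cone_mid in the frame of rail above -0.06 m and y of paddle_mid in the frame of rail below -0.06 m) or (y of cone_mid in the frame of rail above 0 m and y of paddle_mid in the frame of rail below 0 m) or (y of cone_mid in the frame of rail above 0.06 m and y of paddle_mid in the frame of rail below 0.06 m)))) and ((y of saddle_pick in the frame of saddle_paddle above 0 m and ((y of paddle_mid in the frame of rail above -0.06 m and y of pick_mid in the frame of rail below -0.06 m) or (y of paddle_mid in the frame of rail above 0 m and y of pick_mid in the frame of rail below 0 m) or (y of paddle_mid in the frame of rail above 0.06 m and y of pick_mid in the frame of rail below 0.06 m))) or (y of saddle_pick in the frame of saddle_paddle below 0 m and ((y of pick_mid in the frame of rail above -0.06 m and y of paddle_mid in the frame of rail below -0.06 m) or (y of pick_mid in the frame of rail above 0 m and y of paddle_mid in the frame of rail below 0 m) or (y of pick_mid in the frame of rail above 0.06 m and y of paddle_mid in the frame of rail below 0.06 m)))) and ((y of saddle_pick in the frame of saddle_cone above 0 m and ((y of cone_mid in the frame of rail above -0.06 m and y of pick_mid in the frame of rail below -0.06 m) or (y of cone_mid in the frame of rail above 0 m and y of pick_mid in the frame of rail below 0 m) or (y of cone_mid in the frame of rail above 0.06 m and y of pick_mid in the frame of rail below 0.06 m))) or (y of saddle_pick in the frame of saddle_cone below 0 m and ((y of pick_mid in the frame of rail above -0.06 m and y of cone_mid in the frame of rail below -0.06 m) or (y of pick_mid in the frame of rail above 0 m and y of cone_mid in the frame of rail below 0 m) or (y of pick_mid in the frame of rail above 0.06 m and y of cone_mid in the frame of rail below 0.06 m)))) and ((y of saddle_stamp in the frame of saddle_paddle above 0 m and ((y of paddle_mid in the frame of rail above -0.06 m and y of stamp_mid in the frame of rail below -0.06 m) or (y of paddle_mid in the frame of rail above 0 m and y of stamp_mid in the frame of rail below 0 m) or (y of paddle_mid in the frame of rail above 0.06 m and y of stamp_mid in the frame of rail below 0.06 m))) or (y of saddle_stamp in the frame of saddle_paddle below 0 m and ((y of stamp_mid in the frame of rail above -0.06 m and y of paddle_mid in the frame of rail below -0.06 m) or (y of stamp_mid in the frame of rail above 0 m and y of paddle_mid in the frame of rail below 0 m) or (y of stamp_mid in the frame of rail above 0.06 m and y of paddle_mid in the frame of rail below 0.06 m)))) and ((y of saddle_stamp in the frame of saddle_cone above 0 m and ((y of cone_mid in the frame of rail above -0.06 m and y of stamp_mid in the frame of rail below -0.06 m) or (y of cone_mid in the frame of rail above 0 m and y of stamp_mid in the frame of rail below 0 m) or (y of cone_mid in the frame of rail above 0.06 m and y of stamp_mid in the frame of rail below 0.06 m))) or (y of saddle_stamp in the frame of saddle_cone below 0 m and ((y of stamp_mid in the frame of rail above -0.06 m and y of cone_mid in the frame of rail below -0.06 m) or (y of stamp_mid in the frame of rail above 0 m and y of cone_mid in the frame of rail below 0 m) or (y of stamp_mid in the frame of rail above 0.06 m and y of cone_mid in the frame of rail below 0.06 m)))) and ((y of saddle_stamp in the frame of saddle_pick above 0 m and ((y of pick_mid in the frame of rail above -0.06 m and y of stamp_mid in the frame of rail below -0.06 m) or (y of pick_mid in the frame of rail above 0 m and y of stamp_mid in the frame of rail below 0 m) or (y of pick_mid in the frame of rail above 0.06 m and y of stamp_mid in the frame of rail below 0.06 m))) or (y of saddle_stamp in the frame of saddle_pick below 0 m and ((y of stamp_mid in the frame of rail above -0.06 m and y of pick_mid in the frame of rail below -0.06 m) or (y of stamp_mid in the frame of rail above 0 m and y of pick_mid in the frame of rail below 0 m) or (y of stamp_mid in the frame of rail above 0.06 m and y of pick_mid in the frame of rail below 0.06 m))))); the robot touches nothing.
It fails at once if the finished glass ring is moved more than 10 mm (distance of glass_ring from where it was at the start of the episode above 0.01 m).
It also fails if it takes over 102 s, if anything falls off the work surface, if the arm or the gripper's body presses on something with over 40 N, if the wrist force passes 120 N, or if a joint passes its speed limit or range.

### The arm

A 7-joint arm with a two-finger parallel gripper is mounted at the origin on the work surface. World frame = base frame: x ahead of the robot, y to its left, z up, the work surface at z = 0. Lengths are in m, angles in rad, forces in N, time in s.
With the tool pointing down it reaches from about 0.4 to 0.875 m from the base axis. Payload 4.4 kg.
Tool frame: the origin (TCP) lies at the centre of the arm's flange, where the gripper is bolted on; the fingertips stand 173 mm ahead of it and the grasp point (between the pads) lies 155 mm ahead of it; z points along the fingers, y is the line along which they close (so a half turn about z gives the same grasp; the last joint's range is limited). The gripper opens to 85 mm and grips with 20 to 120 N. Pads are 22 mm wide; open, the fingers measure 114 mm over their backs; the gripper's body (76 mm by 85 mm) begins 54 mm behind the grasp point. The pads swing forward as they close: fully open they stand 13 mm farther back than shut.
Start: joints at [-1.333, 0.628, 0.038, 1.517, -0.027, 0.996, -0.02], TCP at [0.194, 0.62, 0.405] pointing down, gripper open.
Joint ranges: [-3.06, 3.06], [-0.37, 2.12], [-1.25, 1.32], [0.18, 2.47], [-1.1, 4.24], [0.23, 1.98], [-2.94, 2.94]. Speed limits (rad/s): [2.57, 2.57, 3.14, 3.14, 3.14, 3.14, 3.14].

### API

Orientations are given as [roll, pitch, yaw] about the fixed x, y, z axes, in that order (R = Rz(yaw) Ry(pitch) Rx(roll)).
In Python, from plant import manip gives the robot as it stands.
- The arm moves only by the tool carry_out, never from a script. Its argument "deltas" is a list of rows, each a list of 5 numbers: the opening, from -1 (shut) to 1 (fully open), then the shift along the tool's x, y, z in m, then the turn about the tool's z in rad. In form: [[jaw, tx, ty, tz, roll], ...]. A call has 1 to 20 rows; each row shifts and turns the commanded pose from where the row before left it, along the tool's axes as they then stand; what a row does not reach is not made up. A row lasts 1/8 s, in which the tool goes at most 62.5 mm and 10.7 degrees, less where a joint would pass 70% of its speed; a pose out of reach is approached as far as the arm can. A call is refused whole if a number of a shift passes 0.0625 or a number of a turn 0.188, either way. A call with a gripper value outside its range is refused whole. The fingers move at their own pace and stop on an object; the grip force is fixed at half the most. Time passes only in rows, so rows that do not move let the fingers close. It gives the time, the measured TCP pose, the force, the opening and the grip force at its end, in the units of the state.
- manip.observe(): the state, without advancing time (a new reading comes with each control period).
- manip.camera(name): name is "scene" or "side" or "wrist"; returns a dict with "img" (480x640x3 uint8, red, green, blue), "mtx" (3x3 intrinsics, pixels), "k1" (the pictures are not rectified: a ray, as slopes to the right and down, at radius r is drawn at 1 + k1 r^2 times it, then the intrinsics apply), "eye" and "rotation" of the camera in the world. Camera axes: x right, y down, z forward; pixel columns grow to the right and rows downward; lengths in m; the calibration is good to about 2 mm. A picture is of the moment at which its call begins. There is no depth.
- manip.sign_off(): hands the job in; it is judged then, once.
The state is a dict: "clock": time; "joint_positions": joint angles; "qd": joint speeds; "joint_efforts": joint torques, N m; "ee_pos": TCP position; "orientation": TCP orientation; "wrist_force": force on the tool from outside, world axes, zero at the start; "wrist_torque": the same for the moment, N m; "width": finger opening in m; "gripper_force": force on a finger pad.
Only numpy, scipy, OpenCV 4.12 (cv2) and the standard library are available. Lean on these libraries where they do the work, as an engineer would, in place of code of your own. Each camera call takes 0.05 s, during which the arm holds its last target. There are 200 camera calls.

## Working session

There is one attempt and no reset: what is moved stays moved. The work goes in short steps, Python scripts to look and compute and a tool call to move; the robot and the scene stay as the last step left them, time stands still between calls to the robot, and variables do not carry over. Pictures are saved under pics/ and viewed, at most 14 in all, crops included, and the job is handed in when it is done.

Besides the shell and the picture viewer there is one more tool, called after "Emit:" as a command line: name --pt "numbers of a row" for each row, then --argument value for the rest. carry_out: Moves the arm, as the interface text tells. Its arguments: {"type":"object","properties":{"deltas":{"type":"array","items":{"type":"array","items":{"type":"number"}}}},"required":["deltas"]}

```bash
mkdir -p pics; ls; cat > h.py <<'E'
import numpy as np, cv2
from plant import manip
def snap(n,f=None):
    c=manip.camera(n)
    if f: cv2.imwrite('pics/'+f,cv2.cvtColor(c['img'],cv2.COLOR_RGB2BGR))
    return c
def ray(c,u,v):
    K=np.array(c['mtx']); d=np.array([(u-K[0,2])/K[0,0],(v-K[1,2])/K[1,1]]); s=d.copy()
    for _ in range(20): s=d/(1+c['k1']*(s@s))
    r=np.array(c['rotation'])@np.array([s[0],s[1],1.]); return np.array(c['eye']),r
def onz(c,u,v,z):
    e,r=ray(c,u,v); return e+r*(z-e[2])/r[2]
def proj(c,p):
    q=np.array(c['rotation']).T@(np.array(p)-c['eye']); s=q[:2]/q[2]; s=s*(1+c['k1']*(s@s)); K=np.array(c['mtx']); return K[0,0]*s[0]+K[0,2],K[1,1]*s[1]+K[1,2]
E
python3 - <<'E'
from h import *
s=manip.observe(); print(s)
for n in ['scene','side','wrist']:
    c=snap(n,n+'0.png'); print(n,c['eye'],c['rotation'],c['mtx'],c['k1'])
E
```

```text
pics
{'clock': 0.0, 'joint_positions': array([-1.33282164,  0.62931104,  0.03843649,  1.51840694, -0.02701536,
        0.99626221, -0.02003707]), 'qd': array([ 0.00127366, -0.00168932,  0.00079536, -0.00065921,  0.00069235,
       -0.00054922,  0.00049406]), 'joint_efforts': array([-3.01923328e-04, -5.63393748e+01,  1.22581903e+00, -1.93446708e+01,
        1.08333942e-02,  1.02764368e-02,  1.00062508e-05]), 'ee_pos': array([0.19430333, 0.61995777, 0.40379895]), 'orientation': array([-3.13972277e+00,  7.45840668e-06,  2.83777608e+00]), 'wrist_force': array([ 0.19573325, -0.60230928,  0.54936386]), 'wrist_torque': array([-0.00075611,  0.01970832,  0.00256242]), 'gripper_force': 0.0, 'width': 0.08512544416573363}
scene [ 1.21006247 -0.25848265  0.84321895] [-2.29566144 -0.01680469  1.28052559] [[501.0313248    0.         322.29944422]
 [  0.         501.0313248  241.6956198 ]
 [  0.           0.           1.        ]] -0.07974842619026529
side [ 0.00934615 -0.53800068  0.84766276] [-2.44170188  0.00468817 -0.60818951] [[570.66710983   0.         314.42980807]
 [  0.         570.66710983 236.21954959]
 [  0.           0.           1.        ]] -0.18380373315907658
wrist [0.11618416 0.6441395  0.37360693] [2.82195530e+00 2.04595491e-03 1.26815974e+00] [[387.36931205   0.         321.01714498]
 [  0.         387.36931205 234.29667816]
 [  0.           0.           1.        ]] -0.01854422134493242
```

```bash
sed -i "s/np.array(c\['rotation'\])/Rm(c)/g; s/^def snap/from scipy.spatial.transform import Rotation\ndef Rm(c): return Rotation.from_euler('xyz',c['rotation']).as_matrix()\ndef snap/" h.py; cat h.py | head -20
```

```text
import numpy as np, cv2
from plant import manip
from scipy.spatial.transform import Rotation
def Rm(c): return Rotation.from_euler('xyz',c['rotation']).as_matrix()
def snap(n,f=None):
    c=manip.camera(n)
    if f: cv2.imwrite('pics/'+f,cv2.cvtColor(c['img'],cv2.COLOR_RGB2BGR))
    return c
def ray(c,u,v):
    K=np.array(c['mtx']); d=np.array([(u-K[0,2])/K[0,0],(v-K[1,2])/K[1,1]]); s=d.copy()
    for _ in range(20): s=d/(1+c['k1']*(s@s))
    r=Rm(c)@np.array([s[0],s[1],1.]); return np.array(c['eye']),r
def onz(c,u,v,z):
    e,r=ray(c,u,v); return e+r*(z-e[2])/r[2]
def proj(c,p):
    q=Rm(c).T@(np.array(p)-c['eye']); s=q[:2]/q[2]; s=s*(1+c['k1']*(s@s)); K=np.array(c['mtx']); return K[0,0]*s[0]+K[0,2],K[1,1]*s[1]+K[1,2]
```

View pics/scene0.png

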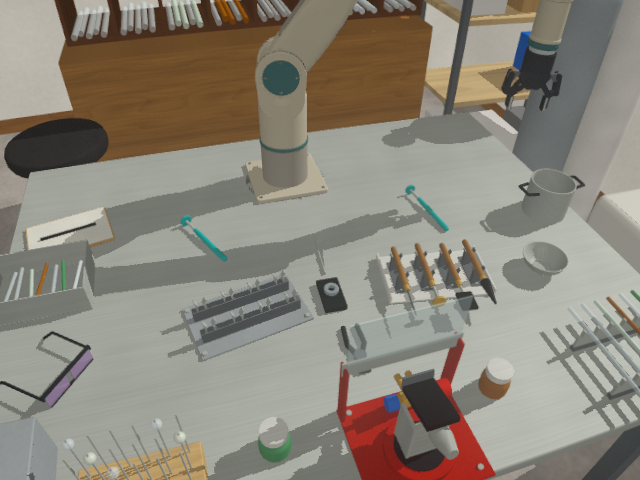

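View pics/side0.png

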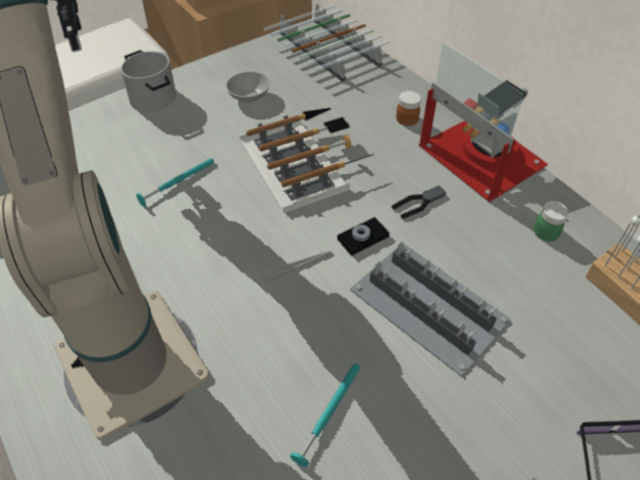

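```bash
python3 - <<'E'
from h import *
a=cv2.imread('pics/scene0.png');b=cv2.imread('pics/side0.png')
z=lambda i,x,y,w,h:cv2.resize(i[y:y+h,x:x+w],(400,300),interpolation=cv2.INTER_CUBIC)
m=np.vstack([np.hstack([z(a,170,265,160,120),z(b,345,240,180,135)]),np.hstack([z(a,370,230,140,105),z(b,235,100,160,120)])])
cv2.imwrite('pics/mos.png',m)
for n in ['scene','side']:
    c=snap(n); h=cv2.cvtColor(c['img'],cv2.COLOR_RGB2HSV)
    mk=cv2.inRange(h,(8,120,90),(20,255,255))
    x0,y0,x1,y1=(370,230,510,320) if n=='scene' else (235,95,395,215)
    M=np.zeros_like(mk);M[y0:y1,x0:x1]=mk[y0:y1,x0:x1]
    M=cv2.morphologyEx(M,cv2.MORPH_CLOSE,np.ones((3,3)))
    nl,L,st,_=cv2.connectedComponentsWithStats(M)
    for i in range(1,nl):
        if st[i,4]<60: continue
        v,u=np.nonzero(L==i); P=np.stack([u,v],1).astype(float)
        mu=P.mean(0); d=np.linalg.svd(P-mu,full_matrices=False)[2][0]; t=(P-mu)@d
        e=[mu+d*t.min(),mu+d*t.max()]
        w=[onz(c,*p,0.044) for p in e]
        print(n,st[i],np.round(e,0).tolist(),np.round(w,4)[:,:2].tolist())
E
```

```text
scene [464 240  21  39 127] [[465.0, 240.0], [483.0, 278.0]] [[0.4356, 0.3511], [0.5649, 0.3281]]
scene [416 244  19  44 170] [[417.0, 244.0], [433.0, 286.0]] [[0.4171, 0.2314], [0.5568, 0.2057]]
scene [441 244  21  43 176] [[442.0, 243.0], [460.0, 285.0]] [[0.4333, 0.2908], [0.5706, 0.2648]]
scene [393 247  17  45 177] [[393.0, 247.0], [408.0, 291.0]] [[0.4137, 0.1708], [0.553, 0.1459]]
scene [433 296  13   8  69] [[445.0, 298.0], [433.0, 301.0]] [[0.5957, 0.2149], [0.597, 0.1851]]
side [248 114  57  19 120] [[304.0, 115.0], [248.0, 131.0]] [[0.579, 0.3268], [0.4453, 0.3516]]
side [260 129  59  20 157] [[318.0, 130.0], [260.0, 147.0]] [[0.5736, 0.2666], [0.4401, 0.2925]]
side [268 146  61  21 176] [[328.0, 147.0], [268.0, 165.0]] [[0.5585, 0.2082], [0.4242, 0.234]]
side [282 163  62  22 203] [[343.0, 163.0], [281.0, 182.0]] [[0.5544, 0.1476], [0.4197, 0.1737]]
```

View pics/mos.png

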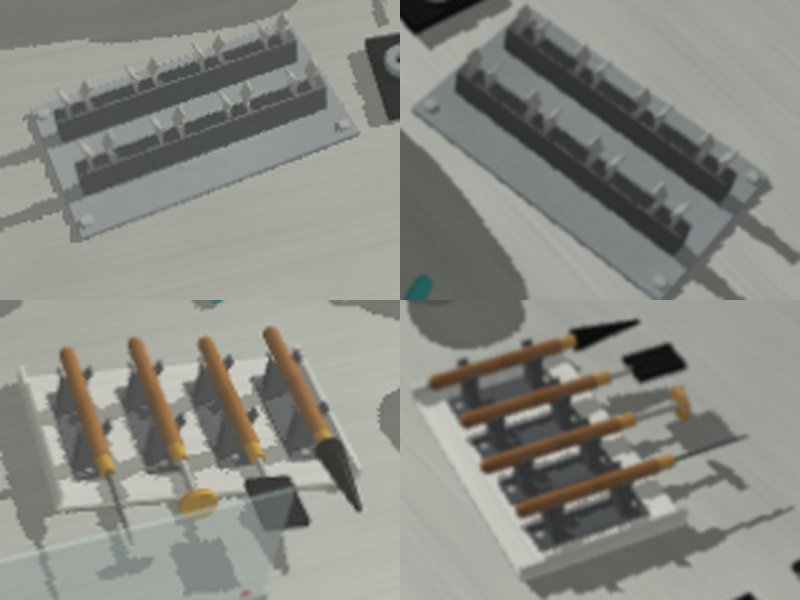

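```bash
python3 - <<'E'
from h import *
S=[(351.75,289.5),(462.9,374.1),(510.6,321),(401.3,244.5)]; C=[(289.2,280.2),(182.8,310.2),(202,360.2),(312.8,318.2)]
cs={n:snap(n) for n in('scene','side')}
for n,p in(('side',S),('scene',C)):
  for z in(.004,):
    q=np.array([onz(cs[n],*a,z)[:2] for a in p]); print(n,np.round(q,4).tolist(),[round(np.linalg.norm(q[i]-q[i-1]),4) for i in range(4)], 'yaw',[round(np.degrees(np.arctan2(*(q[j]-q[i])[::-1])),2) for i,j in((0,3),(1,2),(1,0),(2,3))],q.mean(0))
c=snap('wrist');s=manip.observe()
R=Rotation.from_euler('xyz',s['orientation']).as_matrix()
print(R.T@(c['eye']-s['ee_pos']), R.T@Rm(c))
print(onz(cs['side'],361,233,.024),onz(cs['scene'],332,288,.024))
E
```

```text
side [[0.3954, -0.0938], [0.4424, -0.3345], [0.5829, -0.3106], [0.5364, -0.0653]] [np.float64(0.1438), np.float64(0.2452), np.float64(0.1425), np.float64(0.2496)] yaw [np.float64(11.41), np.float64(9.66), np.float64(101.03), np.float64(100.73)] [ 0.48926606 -0.20105322]
scene [[0.4148, -0.0865], [0.441, -0.3329], [0.584, -0.3078], [0.5392, -0.0648]] [np.float64(0.1263), np.float64(0.2479), np.float64(0.1452), np.float64(0.2471)] yaw [np.float64(9.9), np.float64(9.99), np.float64(96.08), np.float64(100.45)] [ 0.49472543 -0.19798079]
[ 0.08175821 -0.0003229   0.03038812] [[ 1.09037886e-03 -9.49350746e-01 -3.14216441e-01]
 [ 9.99999250e-01  1.21039906e-03 -1.86862297e-04]
 [ 5.57725144e-04 -3.14216001e-01  9.49351354e-01]]
[ 0.47937701 -0.01077552  0.024     ] [ 0.4830669  -0.00431594  0.024     ]
```

Emit:
carry_out --pt "-0.1 0 0 0 -0.11" --pt "-0.1 -0.035 -0.031 0 0" --pt "-0.1 -0.035 -0.031 0 0" --pt "-0.1 -0.035 -0.031 0 0" --pt "-0.1 -0.035 -0.031 0 0" --pt "-0.1 -0.035 -0.031 0 0" --pt "-0.1 -0.035 -0.031 0 0" --pt "-0.1 -0.035 -0.031 0 0" --pt "-0.1 -0.035 -0.031 0 0" --pt "-0.1 -0.035 -0.031 0 0" --pt "-0.1 -0.035 -0.031 0 0" --pt "-0.1 0 0 0 0" --pt "-0.1 0 0 0 0"

```text
clock: 2.02
ee_pos: [0.4779, 0.2491, 0.4047]
orientation: [3.141, -0.001, 2.948]
wrist_force: [-1.2, 0.2, -0.1]
width: 0.0384
gripper_force: 0.0
```

```bash
python3 - <<'E'
from h import *
s=manip.observe(); print(s['ee_pos'],s['orientation'],s['width'])
c=snap('wrist','w1.png'); h=cv2.cvtColor(c['img'],cv2.COLOR_RGB2HSV)
M=cv2.inRange(h,(8,120,70),(20,255,255)); M=cv2.morphologyEx(M,cv2.MORPH_CLOSE,np.ones((3,3)))
nl,L,st,_=cv2.connectedComponentsWithStats(M)
for i in range(1,nl):
    if st[i,4]<150: continue
    v,u=np.nonzero(L==i); P=np.stack([u,v],1).astype(float)
    mu=P.mean(0); d=np.linalg.svd(P-mu,full_matrices=False)[2][0]; t=(P-mu)@d
    e=[mu+d*t.min(),mu+d*t.max()]
    w=np.array([onz(c,*p,0.046) for p in e])[:,:2]; dd=w[1]-w[0]; 
    if dd[0]<0: dd=-dd
    print(st[i],np.round(w,4).tolist(),np.linalg.norm(dd),np.arctan2(dd[1],dd[0]),w.mean(0))
E
```

```text
[0.47786596 0.24908304 0.40473432] [ 3.14097194e+00 -5.78398819e-04  2.94787265e+00] 0.038430715808555636
[ 410  135   22  157 2213] [[0.4356, 0.3443], [0.5764, 0.3215]] 0.1426134981776948 -0.1608307357221507 [0.50601234 0.33292352]
[ 274  140   22  155 2196] [[0.4168, 0.2262], [0.5565, 0.2038]] 0.14144623266068931 -0.15906699697785795 [0.48663516 0.21502943]
[ 345  145   16  153 2200] [[0.4324, 0.2845], [0.5711, 0.262]] 0.14057970910255393 -0.1609177258433532 [0.5017319  0.27326969]
[ 203  150   30  153 2146] [[0.4132, 0.1664], [0.5533, 0.1435]] 0.14194076576042727 -0.16180488696557693 [0.48322933 0.15497791]
[278 324  29  21 408] [[0.6014, 0.2105], [0.5988, 0.1826]] 0.027994959027104967 1.4805838336931691 [0.60010566 0.19653318]
```

View pics/w1.png

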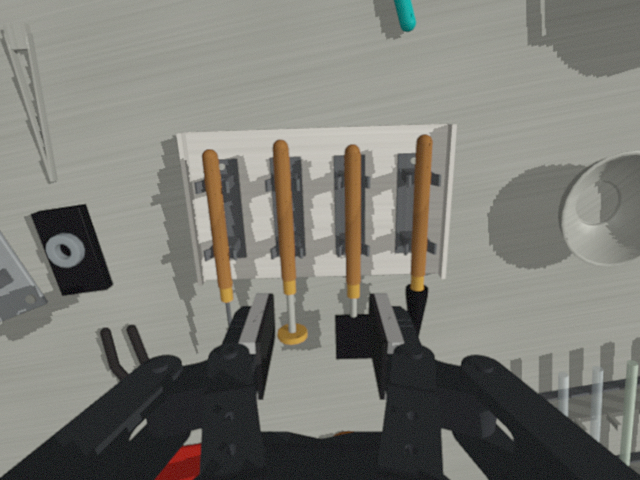

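Emit:
carry_out --pt "-0.1 0 0 0 -0.185" --pt "-0.1 0 0 0 -0.185" --pt "-0.1 0.0088 -0.0491 0 0" --pt "-0.1 0.0088 -0.0491 0 0" --pt "-0.1 0.0088 -0.0491 0 0" --pt "-0.1 0.0088 -0.0491 0 0" --pt "-0.1 0.0088 -0.0491 0 0" --pt "-0.1 0.0088 -0.0491 0 0" --pt "-0.1 0.0088 -0.0491 0 0" --pt "-0.1 0.0088 -0.0491 0 0" --pt "-0.1 0.0088 -0.0491 0 0" --pt "-0.1 0 0 0 0" --pt "-0.1 0 0 0 0" --pt "-0.1 0 0 0 0"

```text
clock: 3.82
ee_pos: [0.4781, -0.1981, 0.4047]
orientation: [3.141, 0.0, -2.962]
wrist_force: [0.9, 0.6, 1.2]
width: 0.0385
gripper_force: 0.0
```

```bash
python3 - <<'E'
from h import *
s=manip.observe(); print(s['ee_pos'],s['orientation'],s['width'])
c=snap('wrist','w2.png'); 
np.save('w2.npy',dict(c),allow_pickle=True)
E
```

```text
[ 0.47811317 -0.19812196  0.4046922 ] [ 3.14056218e+00  1.63312932e-04 -2.96166602e+00] 0.03849061314875816
```

View pics/w2.png

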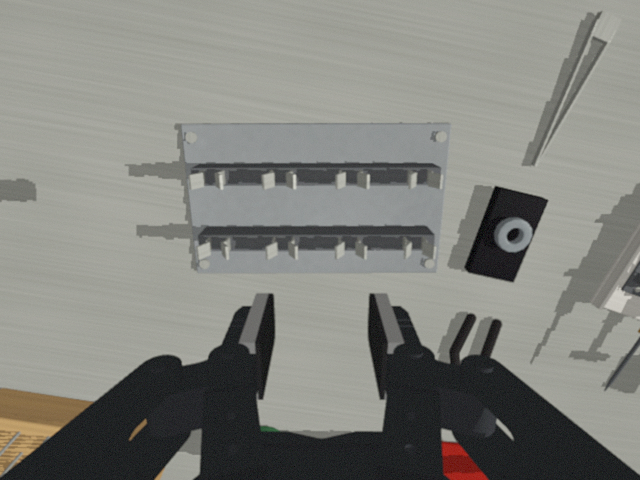

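```bash
python3 - <<'E'
from h import *
c=np.load('w2.npy',allow_pickle=True).item(); im=c['img']
b=cv2.cvtColor(im,cv2.COLOR_RGB2BGR)
cv2.imwrite('pics/w2c.png',cv2.resize(b[115:285,175:460],None,fx=2.8,fy=2.8,interpolation=cv2.INTER_CUBIC))
# bluish plate mask
d=im[:,:,2].astype(int)-im[:,:,0]; M=((d>3)&(im[:,:,0]>60)).astype(np.uint8)
M[:, :170]=0;M[:,460:]=0;M[:110]=0;M[280:]=0
M=cv2.morphologyEx(M,cv2.MORPH_CLOSE,np.ones((25,25))); M=cv2.morphologyEx(M,cv2.MORPH_OPEN,np.ones((9,9)))
k=max(cv2.findContours(M,0,2)[0],key=cv2.contourArea)
q=cv2.approxPolyDP(cv2.convexHull(k),6,True)[:,0]; print(q.tolist())
# clips: reddish-bright
g=((im.min(2)>150)&(im[:,:,0].astype(int)-im[:,:,2]>8)).astype(np.uint8)*M
n,L,st,ce=cv2.connectedComponentsWithStats(g)
for i in range(1,n):
    if st[i,4]>30: print(st[i],ce[i])
E
```

```text
[[449, 125], [434, 271], [198, 271], [183, 125]]
```

View pics/w2c.png

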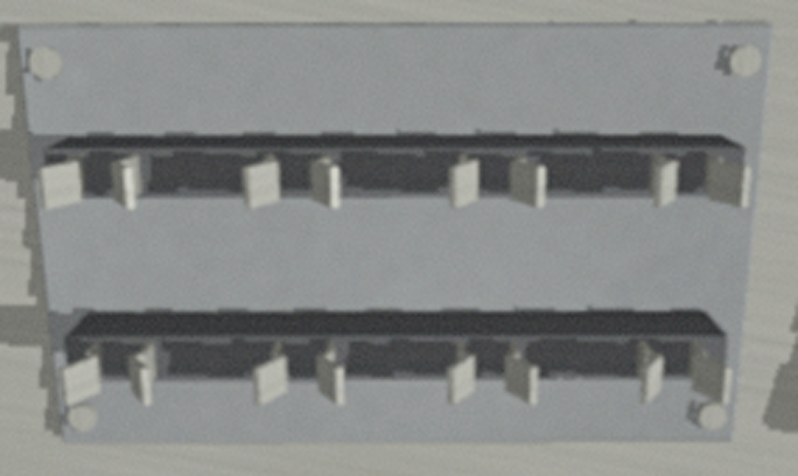

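```bash
python3 - <<'E'
from h import *
c=np.load('w2.npy',allow_pickle=True).item()
s=manip.observe(); yaw=s['orientation'][2]
for z in(.003,.006):
  q=np.array([onz(c,u,v,z)[:2] for u,v in([449.5,124],[435.5,272],[198,272],[182,124])])
  print(z,[round(np.linalg.norm(q[i]-q[i-1]),4) for i in range(4)],q.mean(0),[np.arctan2(*(q[j]-q[i])[::-1]) for i,j in((0,1),(3,2))],[np.arctan2(*(q[j]-q[i])[::-1])-np.pi/2 for i,j in((3,0),(2,1))])
N=[88.5,293,498.5,700.5];F=[107,299,493,684.5]
A=[np.array([onz(c,u/2.8+175,v/2.8+115,.061)[:2] for u in U]) for U,v in((N,200),(F,395))]
for a in A: print(np.round(a,4).tolist(),np.linalg.norm(a[3]-a[0]),np.arctan2(*(a[3]-a[0])[::-1])-np.pi/2)
print('dir',[np.arctan2(*(b-a)[::-1]) for a,b in zip(*A)],np.linalg.norm(A[1]-A[0],axis=1))
print('ctr',A[0].mean(0),A[1].mean(0),np.mean(A,axis=(0,1)))
E
```

```text
0.003 [np.float64(0.2477), np.float64(0.1492), np.float64(0.2483), np.float64(0.1491)] [ 0.48680071 -0.20058897] [np.float64(0.18590200967797305), np.float64(0.18184295391873584)] [np.float64(0.1808764304788799), np.float64(0.18068594500577473)]
0.006 [np.float64(0.2457), np.float64(0.148), np.float64(0.2463), np.float64(0.1479)] [ 0.48608006 -0.20068557] [np.float64(0.1859020096779731), np.float64(0.1818429539187355)] [np.float64(0.1808764304788797), np.float64(0.1806859450057754)]
[[0.4758, -0.2933], [0.4651, -0.2344], [0.4542, -0.1752], [0.4435, -0.117]] 0.17926043093458693 0.18080800181532974
[[0.5361, -0.2822], [0.5253, -0.2235], [0.5145, -0.1643], [0.5038, -0.1058]] 0.17936056484395546 0.18071443927748043
dir [np.float64(0.1824537898276193), np.float64(0.17801849647811385), np.float64(0.17906617032323038), np.float64(0.18408657438744983)] [0.0612926  0.06122209 0.06122795 0.06130963]
ctr [ 0.45965272 -0.20496409] [ 0.51991584 -0.19394151] [ 0.48978428 -0.1994528 ]
```

Emit:
carry_out --pt "-0.1 0 0 0 0.17" --pt "-0.1 0 0 0 0.17" --pt "-0.1 0.0073 0.0437 0 0" --pt "-0.1 0.0073 0.0437 0 0" --pt "-0.1 0.0073 0.0437 0 0" --pt "-0.1 0.0073 0.0437 0.031 0" --pt "-0.1 0.0073 0.0437 0.031 0" --pt "-0.1 0.0073 0.0437 0.031 0" --pt "-0.1 0.0073 0.0437 0.031 0" --pt "-0.1 0.0073 0.0437 0.031 0" --pt "-0.1 0 0 0 0" --pt "-0.1 0 0 0 0" --pt "-0.1 0 0 0 0"

```text
clock: 5.5
ee_pos: [0.4773, 0.1532, 0.2505]
orientation: [3.142, 0.001, 2.976]
wrist_force: [-0.1, 0.1, -0.0]
width: 0.0383
gripper_force: 0.0
```

```bash
cat > chk.py <<'E'
from h import *
s=manip.observe(); print(s['ee_pos'],s['orientation'],s['width'])
c=snap('wrist','chk.png'); h=cv2.cvtColor(c['img'],cv2.COLOR_RGB2HSV)
R=Rotation.from_euler('xyz',s['orientation']).as_matrix()
print(np.unique(h[:,:,0][h[:,:,1]>120],return_counts=True))
for nm,lo in(('all',(5,110,50)),('ferrule',(17,120,70))):
    M=cv2.inRange(h,lo,(24,255,255)); M=cv2.morphologyEx(M,cv2.MORPH_OPEN,np.ones((3,3)))
    nl,L,st,_=cv2.connectedComponentsWithStats(M)
    for i in range(1,nl):
        if st[i,4]<60: continue
        v,u=np.nonzero(L==i); P=np.stack([u,v],1).astype(float)
        mu=P.mean(0); d=np.linalg.svd(P-mu,full_matrices=False)[2][0]; t=(P-mu)@d
        e=[mu+d*t.min(),mu+d*t.max()]
        w=np.array([onz(c,*p,0.047) for p in e])
        print(nm,st[i],'tool frame mm',np.round(1000*(w-s['ee_pos'])@R,1)[:,:2].tolist())
E
python3 chk.py
```

```text
[0.47732945 0.15320431 0.25050287] [3.14152600e+00 1.32607859e-03 2.97622967e+00] 0.038286168882934075
(array([  0,   2,   3,   4,   5,   6,   7,   8,   9,  10,  11,  12,  13,
        14,  15,  16,  17,  18,  19,  20,  21,  22,  23,  24,  26,  27,
        28,  30,  32,  33,  34,  35,  36,  37,  38,  39,  40,  41,  42,
        43,  44,  45,  46,  47,  48,  49,  50,  51,  52,  53,  54,  55,
        56,  57,  58,  60,  62,  63,  64,  65,  66,  67,  68,  69,  70,
        71,  72,  73,  74,  75,  76,  77,  78,  79,  80,  81,  82,  83,
        84,  85,  86,  87,  88,  90,  92,  93,  94,  95,  96,  97,  98,
        99, 100, 101, 102, 103, 104, 105, 106, 107, 108, 109, 110, 111,
       112, 113, 114, 115, 116, 117, 118, 120, 122, 123, 124, 125, 126,
       127, 128, 129, 130, 131, 132, 133, 134, 135, 136, 137, 138, 139,
       140, 141, 142, 143, 144, 145, 146, 147, 148, 150, 152, 153, 154,
       155, 156, 157, 158, 159, 160, 161, 162, 163, 164, 165, 166, 167,
       168, 169, 170, 171, 172, 173, 174, 175, 176, 177, 178], dtype=uint8), array([  28,    1,    2,    1,    1,    1,    2,    5, 
[... 1034 characters left out ...]
   4,
          4,    2]))
all [ 427  130   49  234 6488] tool frame mm [[72.4, 61.1], [-47.0, 62.0]]
all [ 311  144   31  264 7002] tool frame mm [[66.2, 1.9], [-76.5, 2.7]]
all [ 530  144   79  259 7999] tool frame mm [[67.1, 120.4], [-72.3, 121.1]]
all [633 371   7  20  96] tool frame mm [[-53.3, 171.8], [-65.9, 174.3]]
all [441 439  12  36 287] tool frame mm [[-99.5, 71.5], [-126.7, 75.6]]
ferrule [634 371   6  20  87] tool frame mm [[-53.4, 171.8], [-66.0, 174.6]]
ferrule [531 380  23  22 289] tool frame mm [[-59.9, 113.9], [-69.9, 128.3]]
ferrule [316 385  21  23 418] tool frame mm [[-60.5, 4.1], [-76.7, 1.3]]
ferrule [442 440  11  34 266] tool frame mm [[-100.3, 71.7], [-126.0, 75.5]]
```

View pics/chk.png

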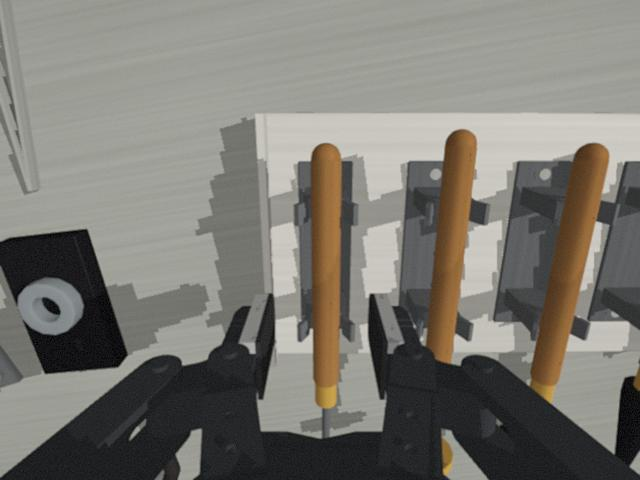

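Emit:
carry_out --pt "-0.1 -0.001 0.0023 0.01 -0.005" --pt "-0.1 0 0 0.02 0" --pt "-0.1 0 0 0.0235 0" --pt "-0.1 0 0 0 0" --pt "-0.1 0 0 0 0" --pt "-1 0 0 0 0" --pt "-1 0 0 0 0" --pt "-1 0 0 0 0" --pt "-1 0 0 0 0" --pt "-1 0 0 0 0"

```text
clock: 6.8
ee_pos: [0.4788, 0.1563, 0.197]
orientation: [3.141, 0.001, 2.983]
wrist_force: [-0.4, -1.3, 6.2]
width: 0.0116
gripper_force: 58.5
```

Emit:
carry_out --pt "-1 0 0 -0.01 0" --pt "-1 0 0 -0.015 0" --pt "-1 0 0 -0.025 0" --pt "-1 0 0 -0.025 0" --pt "-1 0 0 -0.025 0" --pt "-1 0 0 0 0" --pt "-1 0 0 0 0"

```text
clock: 7.68
ee_pos: [0.478, 0.1562, 0.2961]
orientation: [-3.141, -0.0, 2.983]
wrist_force: [0.3, 0.3, -1.2]
width: 0.0121
gripper_force: 58.5
```

```bash
python3 - <<'E'
from h import *
a=snap('side'); w=snap('wrist')
b=lambda i:cv2.cvtColor(i['img'],cv2.COLOR_RGB2BGR)
cv2.imwrite('pics/g1.png',np.hstack([cv2.resize(b(a)[30:230,210:410],(400,400)),cv2.resize(b(w)[80:480,120:520],(400,400))]))
E
```

```text
(no output)
```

View pics/g1.png

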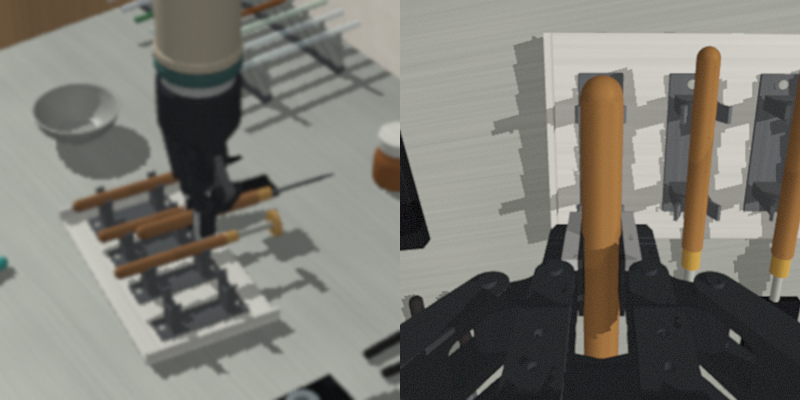

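Emit:
carry_out --pt "-1 0 0 0 -0.17" --pt "-1 0 0 0 -0.17" --pt "-1 0.009 -0.0437 0 0" --pt "-1 0.009 -0.0437 0 0" --pt "-1 0.009 -0.0437 0 0" --pt "-1 0.009 -0.0437 0 0" --pt "-1 0.009 -0.0437 0.015 0" --pt "-1 0.009 -0.0437 0.03 0" --pt "-1 0 0 0 0" --pt "-1 0 0 0 0" --pt "-1 0 0 0 0"

```text
clock: 9.15
ee_pos: [0.4728, -0.11, 0.2514]
orientation: [3.141, 0.001, -2.958]
wrist_force: [-0.4, -0.1, -0.4]
width: 0.012
gripper_force: 58.6
```

```bash
cat > d.py <<'E'
import sys
from h import *
s=manip.observe(); t=np.array([float(x) for x in sys.argv[1:4]]); yaw=np.pi+float(sys.argv[4])
R=Rotation.from_euler('xyz',[np.pi,0,yaw]).as_matrix()
r=(s['orientation'][2]-yaw+np.pi)%(2*np.pi)-np.pi
print('pose',s['ee_pos'],'roll',round(r,4),'shift (after roll)',np.round(R.T@(t-s['ee_pos']),4))
E
python3 d.py .4718 -.1115 .238 .181
python3 - <<'E'
from h import *
w=snap('wrist'); a=snap('side'); b=lambda i:cv2.cvtColor(i['img'],cv2.COLOR_RGB2BGR)
cv2.imwrite('pics/g2.png',np.hstack([cv2.resize(b(w),(533,400)),cv2.resize(b(a)[210:360,340:440],(267,400))]))
E
```

```text
pose [ 0.47284389 -0.11000673  0.25138901] roll 0.0025 shift (after roll) [ 0.0013 -0.0013  0.0134]
```

View pics/g2.png

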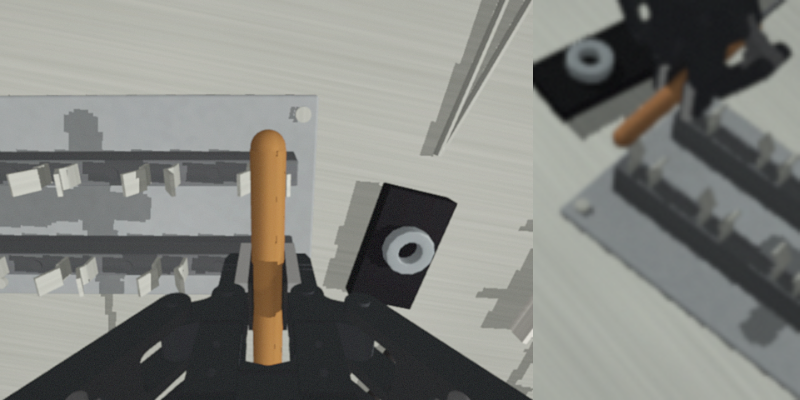

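Emit:
carry_out --pt "-1 0.0013 -0.0015 0.0134 0.0025" --pt "-1 0 0 0.015 0" --pt "-1 0 0 0 0" --pt "-1 0 0 0.008 0" --pt "-1 0 0 0.008 0" --pt "-1 0 0 0.008 0" --pt "-1 0 0 0.006 0" --pt "-1 0 0 0 0" --pt "-1 0 0 0 0"

```text
clock: 10.38
ee_pos: [0.4713, -0.1129, 0.1947]
orientation: [-3.141, 0.001, -2.963]
wrist_force: [-4.9, 2.7, 27.2]
width: 0.0123
gripper_force: 61.7
```

Emit:
carry_out --pt "-1 0 0 -0.001 0" --pt "-0.1 0 0 0 0" --pt "-0.1 0 0 0 0" --pt "-0.1 0 0 0 0" --pt "-0.1 0 0 -0.03 0" --pt "-0.1 0 0 -0.04 0" --pt "-0.1 0 0 -0.04 0" --pt "-0.1 0 0 0 0" --pt "-0.1 0 0 0 0"

```text
clock: 11.5
ee_pos: [0.4712, -0.1131, 0.3033]
orientation: [3.141, -0.001, -2.963]
wrist_force: [-0.4, 0.6, -0.3]
width: 0.0384
gripper_force: 0.0
```

```bash
python3 d.py .4797 .2161 .26 -.161
python3 - <<'E'
from h import *
w=snap('wrist'); a=snap('side'); b=lambda i:cv2.cvtColor(i['img'],cv2.COLOR_RGB2BGR)
cv2.imwrite('pics/g3.png',np.hstack([cv2.resize(b(w),(533,400)),cv2.resize(b(a)[210:360,340:440],(267,400))]))
c=w;s=manip.observe();h=cv2.cvtColor(c['img'],cv2.COLOR_RGB2HSV)
M=cv2.inRange(h,(5,110,50),(24,255,255));nl,L,st,_=cv2.connectedComponentsWithStats(M)
R=Rotation.from_euler('xyz',[np.pi,0,np.pi+.181]).as_matrix()
for i in range(1,nl):
  if st[i,4]>800:
    v,u=np.nonzero(L==i);t=v.argmin();q=v.argmax()
    for z in (.042,.052):
      print(z,[np.round(1000*R.T@(onz(c,u[v==vv].mean(),vv,z)-[.488,-.2,0]),1)[:2].tolist() for vv in(v.min()+8,v.max()-8)],v.min(),v.max(), (v.max(),(u[v==v.min()+40].ptp() if 0 else np.ptp(u[v==v.min()+40]))))
E
```

```text
pose [ 0.47120091 -0.11314313  0.30333161] roll 0.3395 shift (after roll) [0.0444 0.3263 0.0433]
0.042 [[62.5, 89.4], [-70.5, 89.0]] 135 348 (np.int64(348), np.int64(22))
0.052 [[63.4, 89.4], [-63.9, 89.0]] 135 348 (np.int64(348), np.int64(22))
```

View pics/g3.png

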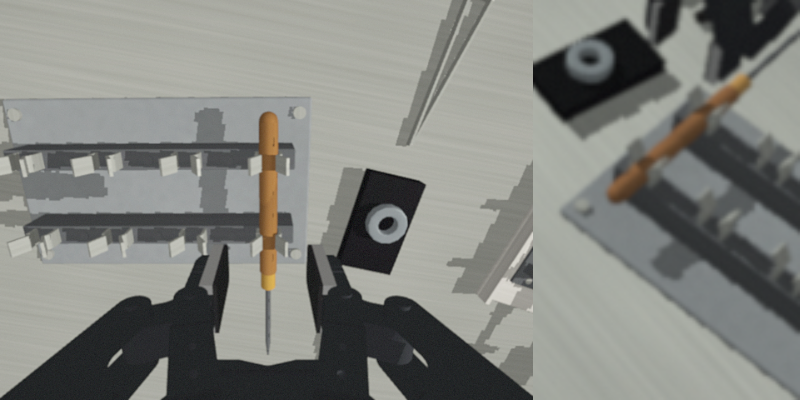

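Emit:
carry_out --pt "-0.1 0 0 0 0.17" --pt "-0.1 0 0 0 0.17" --pt "-0.1 0.006 0.0466 0 0" --pt "-0.1 0.006 0.0466 0 0" --pt "-0.1 0.006 0.0466 0 0" --pt "-0.1 0.006 0.0466 0 0" --pt "-0.1 0.006 0.0466 0.01 0" --pt "-0.1 0.006 0.0466 0.02 0" --pt "-0.1 0.006 0.0466 0.02 0" --pt "-0.1 0 0 0 0" --pt "-0.1 0 0 0 0" --pt "-0.1 0 0 0 0"

```text
clock: 13.1
ee_pos: [0.4826, 0.214, 0.2537]
orientation: [-3.14, -0.0, 2.978]
wrist_force: [-0.6, 0.9, 0.4]
width: 0.0384
gripper_force: 0.0
```

```bash
sed -i '/np.unique/d' chk.py; python3 chk.py
cat > tri.py <<'E'
# height of seated handles: two-view triangulation of tail / ferrule ends (scene+side), rail frame
from h import *
cs=[snap('scene'),snap('side')]; R=Rotation.from_euler('xyz',[0,0,.181]).as_matrix(); O=np.array([.488,-.2,0])
res=[]
for c in cs:
    h=cv2.cvtColor(c['img'],cv2.COLOR_RGB2HSV); M=cv2.inRange(h,(5,110,70),(26,255,255)); M=cv2.morphologyEx(M,cv2.MORPH_CLOSE,np.ones((3,3)))
    B=np.zeros_like(M); q=np.array([proj(c,O+R@[a,b,.045]) for a,b in((-.09,-.13),(.09,-.13),(.09,.13),(-.09,.13))]).astype(int); cv2.fillPoly(B,[q],255); M&=B
    nl,L,st,_=cv2.connectedComponentsWithStats(M); l=[]
    for i in range(1,nl):
        if st[i,4]<50: continue
        v,u=np.nonzero(L==i); P=np.stack([u,v],1).astype(float); mu=P.mean(0); d=np.linalg.svd(P-mu,full_matrices=False)[2][0]; t=(P-mu)@d
        e=[mu+d*t.min(),mu+d*t.max()]
        w=[R.T@(onz(c,*p,.042)-O) for p in e]; e=[e[k] for k in np.argsort([x[0] for x in w])]
        l.append((e,np.mean(w,0)[1]))
    res.append(sorted(l,key=lambda x:-x[1]))
print([len(r) for r in res])
for a in res[0]:
    b=min(res[1],key=lambda x:abs(x[1]-a[1]))
    for k in(0,1):
        e1,r1=ray(cs[0],*a[0][k]);e2,r2=ray(cs[1],*b[0][k]); A=np.stack([r1,-r2],1); s=np.linalg.lstsq(A,e2-e1,rcond=None)[0]
        p=(e1+r1*s[0]+e2+r2*s[1])/2; print(['tail','head'][k],np.round(1000*(R.T@(p-O)),1),'gap',round(1000*np.linalg.norm(e1+r1*s[0]-e2-r2*s[1]),1))
E
python3 tri.py
```

```text
[0.48264246 0.21401013 0.25371677] [-3.14035585e+00 -1.43767671e-04  2.97798600e+00] 0.03843438744400651
all [ 310  141   30  261 6768] tool frame mm [[67.1, 1.5], [-75.2, 1.9]]
all [ 526  140   78  260 7927] tool frame mm [[68.4, 120.1], [-72.9, 120.5]]
all [ 424  154   46  209 5573] tool frame mm [[61.7, 60.6], [-48.7, 61.4]]
ferrule [526 374  25  25 360] tool frame mm [[-58.5, 113.0], [-70.9, 128.7]]
ferrule [315 379  20  23 403] tool frame mm [[-59.2, 4.5], [-75.4, -0.2]]
[1, 1]
tail [-64.1  91.8  43.9] gap 1.1
head [77.9 90.3 44.1] gap 0.4
```

Emit:
carry_out --pt "-0.1 0 0.0017 0.01 -0.003" --pt "-0.1 0 0 0.022 0" --pt "-0.1 0 0 0.0247 0" --pt "-0.1 0 0 0 0" --pt "-0.1 0 0 0 0" --pt "-1 0 0 0 0" --pt "-1 0 0 0 0" --pt "-1 0 0 0 0" --pt "-1 0 0 0 0" --pt "-1 0 0 -0.01 0" --pt "-1 0 0 -0.02 0" --pt "-1 0 0 -0.035 0" --pt "-1 0 0 -0.035 0" --pt "-1 0 0 0 0" --pt "-1 0 0 0 0"

```text
clock: 15.12
ee_pos: [0.4823, 0.2172, 0.2968]
orientation: [-3.141, -0.001, 2.983]
wrist_force: [-0.7, 0.2, -1.4]
width: 0.012
gripper_force: 58.5
```

```bash
python3 d.py .4826 -.1705 .25 .181
```

```text
pose [0.48225815 0.21724221 0.29682312] roll -0.3391 shift (after roll) [ 0.0695 -0.3815  0.0468]
```

Emit:
carry_out --pt "-1 0 0 0 -0.17" --pt "-1 0 0 0 -0.17" --pt "-1 0.0087 -0.0478 0 0" --pt "-1 0.0087 -0.0478 0 0" --pt "-1 0.0087 -0.0478 0 0" --pt "-1 0.0087 -0.0478 0 0" --pt "-1 0.0087 -0.0478 0 0" --pt "-1 0.0087 -0.0478 0 0" --pt "-1 0.0087 -0.0478 0.016 0" --pt "-1 0.0087 -0.0478 0.03 0" --pt "-1 0 0 0 0" --pt "-1 0 0 0 0" --pt "-1 0 0 0 0"

```text
clock: 16.75
ee_pos: [0.4837, -0.1697, 0.2512]
orientation: [3.141, 0.0, -2.957]
wrist_force: [-0.0, 0.3, -0.4]
width: 0.012
gripper_force: 58.6
```

```bash
python3 d.py .4824 -.171 .238 .181; python3 - <<'E'
from h import *
w=snap('wrist'); a=snap('side'); b=lambda i:cv2.cvtColor(i['img'],cv2.COLOR_RGB2BGR)
cv2.imwrite('pics/g4.png',np.hstack([cv2.resize(b(w),(533,400)),cv2.resize(b(a)[210:360,340:440],(267,400))]))
E
```

```text
pose [ 0.48367537 -0.16972149  0.25117581] roll 0.0034 shift (after roll) [ 0.0015 -0.001   0.0132]
```

View pics/g4.png

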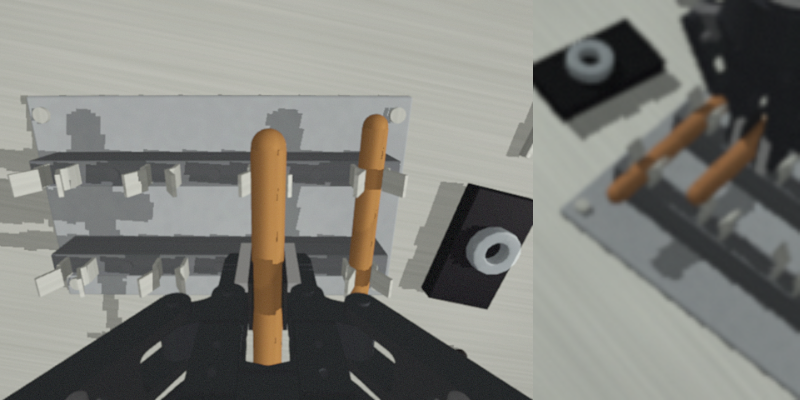

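Emit:
carry_out --pt "-1 0.0015 -0.001 0.0132 0.0034" --pt "-1 0 0 0.015 0" --pt "-1 0 0 0 0" --pt "-1 0 0 0.008 0" --pt "-1 0 0 0.008 0" --pt "-1 0 0 0.008 0" --pt "-1 0 0 0.006 0" --pt "-1 0 0 0 0" --pt "-1 0 0 0 0"

```text
clock: 17.98
ee_pos: [0.4819, -0.1723, 0.1957]
orientation: [-3.141, 0.001, -2.963]
wrist_force: [-7.1, 4.1, 33.7]
width: 0.0124
gripper_force: 62.5
```

Emit:
carry_out --pt "-1 0 0 -0.001 0" --pt "-0.1 0 0 0 0" --pt "-0.1 0 0 0 0" --pt "-0.1 0 0 0 0" --pt "-0.1 0 0 -0.03 0" --pt "-0.1 0 0 -0.04 0" --pt "-0.1 0 0 -0.04 0" --pt "-0.1 0 0 0 0"

```text
clock: 18.98
ee_pos: [0.4831, -0.1731, 0.3063]
orientation: [-3.139, 0.005, -2.964]
wrist_force: [-0.1, -0.0, -0.4]
width: 0.038
gripper_force: 0.0
```

```bash
python3 tri.py; python3 d.py .4978 .2735 .252 -.161
```

```text
[2, 2]
tail [-64.1  91.7  43.9] gap 1.3
head [68.2 95.5 32. ] gap 1.5
tail [-65.4  31.8  45.2] gap 0.3
head [75.5 30.5 45. ] gap 0.6
pose [ 0.48187712 -0.17275055  0.30368615] roll 0.339 shift (after roll) [0.0558 0.443  0.0517]
```

Emit:
carry_out --pt "-0.1 0 0 0 0.17" --pt "-0.1 0 0 0 0.17" --pt "-0.1 0.0062 0.0492 0 0" --pt "-0.1 0.0062 0.0492 0 0" --pt "-0.1 0.0062 0.0492 0 0" --pt "-0.1 0.0062 0.0492 0 0" --pt "-0.1 0.0062 0.0492 0 0" --pt "-0.1 0.0062 0.0492 0 0" --pt "-0.1 0.0062 0.0492 0.01 0" --pt "-0.1 0.0062 0.0492 0.02 0" --pt "-0.1 0.0062 0.0492 0.02 0" --pt "-0.1 0 0 0 0" --pt "-0.1 0 0 0 0" --pt "-0.1 0 0 0 0"

```text
clock: 20.82
ee_pos: [0.4986, 0.2717, 0.2536]
orientation: [-3.14, -0.0, 2.978]
wrist_force: [0.8, 0.1, 0.7]
width: 0.0386
gripper_force: 0.0
```

```bash
python3 chk.py; python3 tri.py
```

```text
[0.4985534  0.27166916 0.25361904] [-3.14002816e+00 -2.44090876e-04  2.97760243e+00] 0.03858730827428452
all [ 425  125   50  238 6497] tool frame mm [[74.4, 61.3], [-48.6, 62.0]]
all [ 312  140   30  262 6784] tool frame mm [[67.6, 2.1], [-75.1, 2.5]]
ferrule [316 378  20  23 408] tool frame mm [[-58.4, 4.5], [-74.8, 0.8]]
[2, 2]
tail [-64.1  91.8  43.9] gap 1.3
head [77.9 90.5 44.2] gap 0.4
tail [-64.8  32.1  44.3] gap 0.3
head [75.5 30.5 45.1] gap 0.4
```

Emit:
carry_out --pt "-0.1 0.0008 0.0022 0.01 -0.003" --pt "-0.1 0 0 0.022 0" --pt "-0.1 0 0 0.0246 0" --pt "-0.1 0 0 0 0" --pt "-0.1 0 0 0 0" --pt "-1 0 0 0 0" --pt "-1 0 0 0 0" --pt "-1 0 0 0 0" --pt "-1 0 0 0 0" --pt "-1 0 0 -0.01 0" --pt "-1 0 0 -0.02 0" --pt "-1 0 0 -0.035 0" --pt "-1 0 0 -0.035 0" --pt "-1 0 0 0 0" --pt "-1 0 0 0 0"

```text
clock: 22.85
ee_pos: [0.4974, 0.2756, 0.2971]
orientation: [-3.141, -0.001, 2.983]
wrist_force: [-0.4, 0.4, -2.6]
width: 0.012
gripper_force: 58.5
```

```bash
python3 d.py .4934 -.2295 .25 .181
```

```text
pose [0.49740717 0.27561098 0.29708425] roll -0.3395 shift (after roll) [ 0.0949 -0.4961  0.0471]
```

Emit:
carry_out --pt "-1 0 0 0 -0.17" --pt "-1 0 0 0 -0.17" --pt "-1 0.0095 -0.0496 0 0" --pt "-1 0.0095 -0.0496 0 0" --pt "-1 0.0095 -0.0496 0 0" --pt "-1 0.0095 -0.0496 0 0" --pt "-1 0.0095 -0.0496 0 0" --pt "-1 0.0095 -0.0496 0 0" --pt "-1 0.0095 -0.0496 0 0" --pt "-1 0.0095 -0.0496 0 0" --pt "-1 0.0095 -0.0496 0.016 0" --pt "-1 0.0095 -0.0496 0.03 0" --pt "-1 0 0 0 0" --pt "-1 0 0 0 0" --pt "-1 0 0 0 0"

```text
clock: 24.72
ee_pos: [0.4942, -0.2277, 0.2513]
orientation: [3.14, 0.0, -2.958]
wrist_force: [0.1, 0.4, 0.0]
width: 0.0116
gripper_force: 58.6
```

```bash
python3 d.py .4932 -.2302 .238 .181; python3 - <<'E'
from h import *
w=snap('wrist'); a=snap('side'); b=lambda i:cv2.cvtColor(i['img'],cv2.COLOR_RGB2BGR)
cv2.imwrite('pics/g5.png',np.hstack([cv2.resize(b(w),(533,400)),cv2.resize(b(a)[220:390,370:483],(267,400))]))
E
```

```text
pose [ 0.49420564 -0.22770802  0.25133171] roll 0.0028 shift (after roll) [ 0.0014 -0.0023  0.0133]
```

View pics/g5.png

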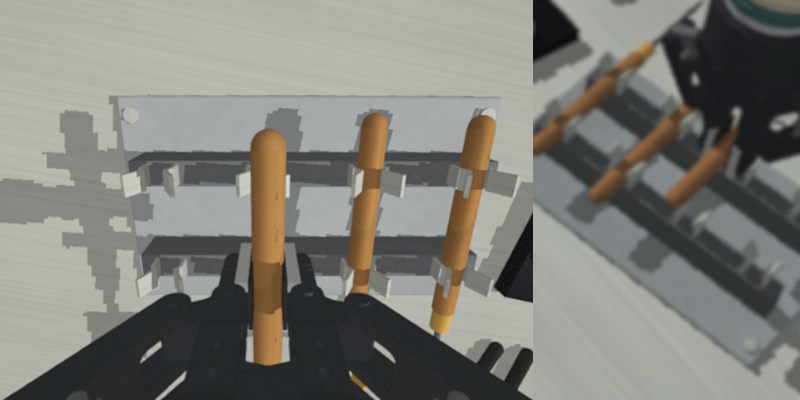

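Emit:
carry_out --pt "-1 0.0014 -0.0022 0.0133 0.0028" --pt "-1 0 0 0.015 0" --pt "-1 0 0 0 0" --pt "-1 0 0 0.008 0" --pt "-1 0 0 0.008 0" --pt "-1 0 0 0.008 0" --pt "-1 0 0 0.006 0" --pt "-1 0 0 0 0" --pt "-1 0 0 0 0" --pt "-1 0 0 -0.001 0" --pt "-0.1 0 0 0 0" --pt "-0.1 0 0 0 0" --pt "-0.1 0 0 0 0" --pt "-0.1 0 0 -0.03 0" --pt "-0.1 0 0 -0.04 0" --pt "-0.1 0 0 -0.04 0" --pt "-0.1 0 0 0 0" --pt "-0.1 0 0 0 0"

```text
clock: 27.08
ee_pos: [0.4925, -0.2317, 0.3033]
orientation: [3.141, -0.001, -2.963]
wrist_force: [0.3, -0.2, -0.0]
width: 0.0383
gripper_force: 0.0
```

```bash
python3 tri.py; python3 d.py .5022 .3333 .252 -.161
```

```text
[3, 3]
tail [-64.1  91.8  43.9] gap 1.1
head [77.9 90.6 44.2] gap 0.2
tail [-65.3  31.6  45.2] gap 0.6
head [68.2 33.8 36.1] gap 1.1
tail [-65.2 -28.4  45.8] gap 0.7
head [ 65.3 -26.4  33.4] gap 0.9
pose [ 0.49235314 -0.23157851  0.30267336] roll 0.3395 shift (after roll) [0.0808 0.5592 0.0507]
```

Emit:
carry_out --pt "-0.1 0 0 0 0.17" --pt "-0.1 0 0 0 0.17" --pt "-0.1 0.0074 0.0508 0 0" --pt "-0.1 0.0074 0.0508 0 0" --pt "-0.1 0.0074 0.0508 0 0" --pt "-0.1 0.0074 0.0508 0 0" --pt "-0.1 0.0074 0.0508 0 0" --pt "-0.1 0.0074 0.0508 0 0" --pt "-0.1 0.0074 0.0508 0 0" --pt "-0.1 0.0074 0.0508 0 0" --pt "-0.1 0.0074 0.0508 0.01 0" --pt "-0.1 0.0074 0.0508 0.02 0" --pt "-0.1 0.0074 0.0508 0.02 0" --pt "-0.1 0 0 0 0" --pt "-0.1 0 0 0 0" --pt "-0.1 0 0 0 0"

```text
clock: 29.18
ee_pos: [0.5029, 0.3311, 0.2539]
orientation: [-3.14, 0.0, 2.978]
wrist_force: [1.2, -0.1, -0.1]
width: 0.0384
gripper_force: 0.0
```

```bash
python3 chk.py; python3 tri.py
```

```text
[0.50287106 0.33113368 0.25389314] [-3.14015183e+00  9.54441119e-05  2.97781747e+00] 0.03839997826546469
all [ 313  137   29  264 6867] tool frame mm [[68.9, 2.6], [-74.7, 3.0]]
ferrule [316 376  23  25 472] tool frame mm [[-57.5, 4.8], [-74.8, 1.6]]
[3, 3]
tail [-64.1  91.7  43.9] gap 1.1
head [77.9 90.6 44.2] gap 0.3
tail [-64.8  32.1  44.3] gap 0.3
head [75.5 30.5 45.1] gap 0.3
tail [-64.7 -28.1  45. ] gap 0.6
head [ 76.6 -29.6  45. ] gap 0.1
```

Emit:
carry_out --pt "-0.1 0.0018 0.0027 0.01 -0.003" --pt "-0.1 0 0 0.022 0" --pt "-0.1 0 0 0.0249 0" --pt "-0.1 0 0 0 0" --pt "-0.1 0 0 0 0" --pt "-1 0 0 0 0" --pt "-1 0 0 0 0" --pt "-1 0 0 0 0" --pt "-1 0 0 0 0" --pt "-1 0 0 -0.01 0" --pt "-1 0 0 -0.02 0" --pt "-1 0 0 -0.035 0" --pt "-1 0 0 -0.035 0" --pt "-1 0 0 0 0" --pt "-1 0 0 0 0"

```text
clock: 31.2
ee_pos: [0.5007, 0.3357, 0.2974]
orientation: [3.142, -0.0, 2.983]
wrist_force: [-0.2, -0.0, -1.0]
width: 0.0123
gripper_force: 58.5
```

```bash
python3 d.py .504 -.2888 .25 .181
```

```text
pose [0.50068946 0.33572709 0.29738916] roll -0.3394 shift (after roll) [ 0.1092 -0.6149  0.0474]
```

Emit:
carry_out --pt "-1 0 0 0 -0.17" --pt "-1 0 0 0 -0.17" --pt "-1 0.0091 -0.0514 0 0" --pt "-1 0.0091 -0.0514 0 0" --pt "-1 0.0091 -0.0514 0 0" --pt "-1 0.0091 -0.0514 0 0" --pt "-1 0.0091 -0.0514 0 0" --pt "-1 0.0091 -0.0514 0 0" --pt "-1 0.0091 -0.0514 0 0" --pt "-1 0.0091 -0.0514 0 0" --pt "-1 0.0091 -0.0514 0 0" --pt "-1 0.0091 -0.0514 0 0" --pt "-1 0.0091 -0.0514 0.016 0" --pt "-1 0.0091 -0.0514 0.03 0" --pt "-1 0 0 0 0" --pt "-1 0 0 0 0" --pt "-1 0 0 0 0"

```text
clock: 33.33
ee_pos: [0.5055, -0.2888, 0.2512]
orientation: [3.14, 0.0, -2.958]
wrist_force: [-0.5, 0.2, -1.3]
width: 0.0123
gripper_force: 58.6
```

```bash
python3 d.py .5037 -.2895 .238 .181; python3 - <<'E'
from h import *
w=snap('wrist'); a=snap('side'); b=lambda i:cv2.cvtColor(i['img'],cv2.COLOR_RGB2BGR)
cv2.imwrite('pics/g6.png',np.hstack([cv2.resize(b(w),(533,400)),cv2.resize(b(a)[220:390,390:503],(267,400))]))
E
```

```text
pose [ 0.50548495 -0.28876891  0.25124696] roll 0.0031 shift (after roll) [ 0.0019 -0.0004  0.0132]
```

View pics/g6.png

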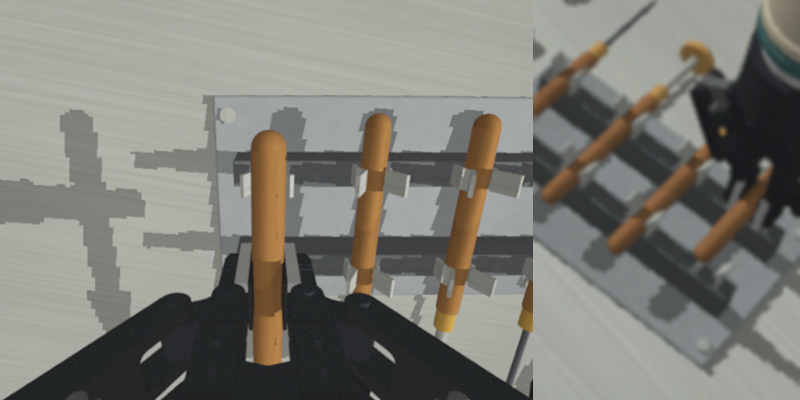

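Emit:
carry_out --pt "-1 0.0019 -0.0004 0.0132 0.0031" --pt "-1 0 0 0.015 0" --pt "-1 0 0 0 0" --pt "-1 0 0 0.008 0" --pt "-1 0 0 0.008 0" --pt "-1 0 0 0.008 0" --pt "-1 0 0 0.006 0" --pt "-1 0 0 0 0" --pt "-1 0 0 0 0" --pt "-1 0 0 -0.001 0" --pt "-0.1 0 0 0 0" --pt "-0.1 0 0 0 0" --pt "-0.1 0 0 0 0" --pt "-0.1 0 0 -0.03 0" --pt "-0.1 0 0 -0.05 0" --pt "-0.1 0 0 -0.05 0" --pt "-0.1 0 0 -0.05 0" --pt "-0.1 0 0 -0.03 0"

```text
clock: 35.67
ee_pos: [0.5034, -0.2916, 0.4064]
orientation: [-3.14, 0.002, -2.964]
wrist_force: [0.4, -0.5, -0.1]
width: 0.0385
gripper_force: 0.0
```

Emit:
carry_out --pt "-0.1 0 0.05 0 0" --pt "-0.1 0 0.05 0 0" --pt "-0.1 0 0.05 0 0" --pt "-0.1 0 0.05 0 0" --pt "-0.1 0 0.05 0 0" --pt "-0.1 0 0.05 0 0" --pt "-0.1 0 0.05 0 0" --pt "-0.1 0 0.05 0 0" --pt "-0.1 0 0.05 0 0" --pt "-0.1 0 0 0 0" --pt "-0.1 0 0 0 0"

```text
clock: 37.05
ee_pos: [0.4234, 0.1511, 0.4036]
orientation: [-3.141, -0.001, -2.963]
wrist_force: [0.1, -0.5, 0.6]
width: 0.0388
gripper_force: 0.0
```

```bash
python3 tri.py; python3 - <<'E'
from h import *
a=snap('side'); s=snap('scene'); b=lambda i:cv2.cvtColor(i['img'],cv2.COLOR_RGB2BGR)
cv2.imwrite('pics/g7.png',np.hstack([cv2.resize(b(a)[190:390,330:530],(400,400),interpolation=2),cv2.resize(b(s)[230:390,160:360],(400,320),interpolation=2)[:400] if 0 else cv2.resize(b(s)[220:400,170:350],(400,400),interpolation=2)]))
E
```

```text
[4, 4]
tail [-64.1  91.6  43.9] gap 1.1
head [77.9 90.6 44.2] gap 0.3
tail [-64.8  31.9  44.2] gap 0.4
head [75.5 30.6 45.1] gap 0.4
tail [-64.7 -28.4  44.9] gap 0.6
head [ 75.6 -29.7  46.3] gap 0.5
tail [-65.5 -88.7  44.1] gap 0.1
head [ 73.9 -90.1  51.6] gap 1.2
```

View pics/g7.png

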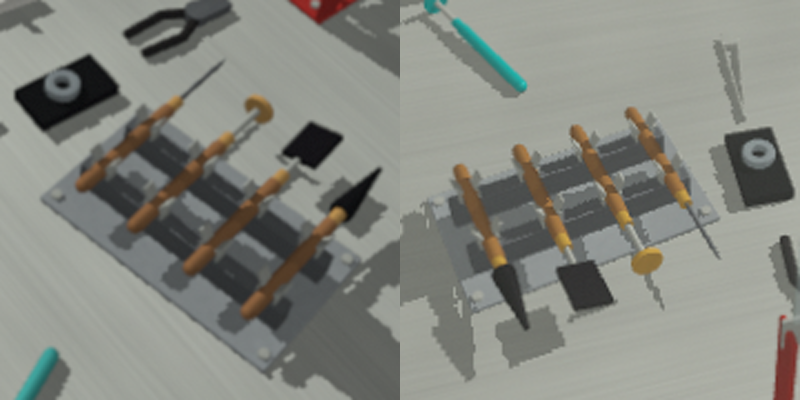

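```bash
python3 - <<'E'
from h import *
cs=[snap('side'),snap('scene')]; R=Rotation.from_euler('xyz',[0,0,.181]).as_matrix(); O=np.array([.488,-.2,0])
T=[]
for c,(x0,y0,x1,y1),k in zip(cs,((492,270,525,300),(205,335,240,372)),(0,1)):
    g=c['img'].max(2)[y0:y1,x0:x1]; M=(g<60).astype(np.uint8); nl,L,st,_=cv2.connectedComponentsWithStats(M); i=1+st[1:,4].argmax()
    v,u=np.nonzero(L==i); P=np.stack([u+x0,v+y0],1); j=(P[:,0]-P[:,1]).argmax() if k==0 else P[:,1].argmax(); T.append(P[j]); print(P[j],st[i])
for t in(T,[(520,274.5),(227.2,368.1)]):
    e1,r1=ray(cs[0],*t[0]);e2,r2=ray(cs[1],*t[1]); s=np.linalg.lstsq(np.stack([r1,-r2],1),e2-e1,rcond=None)[0]
    p=(e1+r1*s[0]+e2+r2*s[1])/2; print(np.round(1000*(R.T@(p-O)),1),round(1000*np.linalg.norm(e1+r1*s[0]-e2-r2*s[1]),1))
E
```

```text
[519 275] [  3   5  25  25 201]
[226 367] [  7   4  16  29 185]
[138.5 -90.   42.9] 0.1
[141.5 -89.6  42.2] 1.8
```

```bash
python3 -c "
from plant import manip
print(manip.sign_off())"
```

```text
the job is handed in; nothing more can be done
None
```

All four tools are in the clip rail in mirrored order (pick nearest the middle, then stamp, paddle, cone); they measured seated and level, the glass ring was left alone, and I handed the job in at about 37 s without a verdict being returned.

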